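Reset a pull-to-turn channel selector

ROBOT

A 7-joint arm with a two-finger parallel gripper is mounted at the origin on the work surface. World frame = base frame: x ahead of the robot, y to its left, z up, the work surface at z = 0. Lengths are in m, angles in rad, forces in N, time in s.
With the tool pointing down it reaches from about 0.4 to 0.875 m from the base axis. Payload 19.3 kg.
Tool frame: the origin (TCP) lies at the very end of the fingers, on their centre line; the grasp point (between the pads) lies 19 mm behind it; z points along the fingers, y is the line along which they close (so a half turn about z gives the same grasp; the last joint's range is limited). The gripper opens to 85 mm and grips with 20 to 120 N. Pads are 22 mm wide; open, the fingers measure 114 mm over their backs; the gripper's body (76 mm by 85 mm) begins 54 mm behind the grasp point. The pads swing forward as they close: fully open they stand 13 mm farther back than shut.
Start: joints at [-1.261, 0.521, -0.036, 1.599, 0.021, 1.021, -0.113], TCP at [0.232, 0.58, 0.231] pointing down, gripper open.
Joint ranges: [-2.91, 2.91], [-0.3, 2.13], [-1.5, 1.42], [0.17, 2.43], [-1.26, 4.41], [0.16, 1.93], [-2.52, 2.52]. Speed limits (rad/s): [1.89, 1.89, 2.39, 2.39, 3.01, 3.01, 3.01].

INTERFACE

Orientations are given as [roll, pitch, yaw] about the fixed x, y, z axes, in that order (R = Rz(yaw) Ry(pitch) Rx(roll)).
In Python, from workcell import bot gives the robot as it stands.
- The arm moves only by the tool jog_arm, never from a script. Its argument "motion" is a list of rows, each a list of 5 numbers: the shift along the tool's x, y, z scaled (see below), then the turn about the tool's z scaled (see below), then the opening, from 0 (shut) to 1 (fully open). A call has 1 to 12 rows; each row shifts and turns the commanded pose from where the row before left it, along the tool's axes as they then stand; what a row does not reach is not made up. The controller multiplies each number of a shift by 30 mm and each number of a turn by 0.08 rad. A row lasts 1/10 s, in which the tool goes at most 50 mm and 8.59 degrees, less where a joint would pass 70% of its speed; a pose out of reach is approached as far as the arm can. A call with a number of a shift or a turn outside -1 to 1 is refused whole. A call with a gripper value outside its range is refused whole. The fingers move at their own pace and stop on an object; "newtons" is the grip in N (left out, the last holds). Time passes only in rows, so rows that do not move let the fingers close. It gives the time, the measured TCP pose, the force, the opening and the grip force at its end, in the units of the state.
- bot.observe(): the state, without advancing time (a new reading comes with each control period).
- bot.grab_frame(name): name is "side" or "top"; returns a dict with "pixels" (480x640x3 uint8, red, green, blue), "fovy" (degrees; the focal length in pixels is half the picture's height over the tangent of half this angle, whatever the lens; pixels are square), "cx", "cy" (the principal point, pixels), "rvec" (rotation vector, rad) and "tvec" (3), from world to camera coordinates, as OpenCV has them. Camera axes: x right, y down, z forward; pixel columns grow to the right and rows downward; lengths in m; the calibration is good to about 2 mm. A picture is of the moment at which its call begins. There is no depth.
- bot.job_done(): hands the job in; it is judged then, once.
The state is a dict: "clock": time; "qpos": joint angles; "qd": joint speeds; "joint_efforts": joint torques, N m; "position": TCP position; "tool_rot": TCP orientation; "force": force on the tool from outside, world axes, zero at the start; "moment": the same for the moment, N m; "grip_width": finger opening in m; "finger_force": force on a finger pad.
Only numpy, scipy, OpenCV 4.12 (cv2) and the standard library are available. Lean on these libraries where they do the work, as an engineer would, in place of code of your own. Each camera call takes 0.05 s, during which the arm holds its last target. There are 200 camera calls.

TASK

On the black selector box, pull the locked dial straight out, turn its red pointer to the channel whose lamp is green, and push it fully back in until it locks there. Each channel's slot inside lies somewhere a few degrees counter-clockwise (seen from above) past its printed mark, so feel gently for it instead of forcing the dial, whether turning or pushing. Leave the things lying around the box where they are.

Things in the scene. Friction and masses are not known exactly. Their poses are not given: they have to be found in the camera images.
- selector: Black box fixed to the bench, 170 x 190 x 60 mm (x, y, z); origin at the centre of its underside, z up. The dial's vertical axis passes through this origin; the top panel is 60 mm above it. Printed strokes on the panel stand at 0 (park), +35, -35, +70 and -70 degrees about z from the box's x axis, counter-clockwise from above positive.
- dial: The dial. Origin on its axis, at panel height when seated; x along the red pointer, z up (outward). 2 to 8 mm above the origin: black skirt, 44 mm across; 8 to 44 mm: grey grip bar, 42 mm long (x), 14 mm thick (y), centred. It starts seated in park, pointer within 3 degrees of the 0 stroke. A 6 mm key pin under the pointer, 70 mm from the axis inside the box, blocks turning until 7 mm out.
- dial_pull (a joint): How far the dial is out, m: 0 seated, 0.014 outer stop. Stiff (4 N drag), stays where left. Off a slot, the pin lands on the plate at 0.007; the plate is sprung and yields 4 mm, 3 N rising to 9 N, then is solid. Turning under a light press is fine: when the pin meets the slot the plate springs up and the dial can go in. Turning drag 0.03 N m, to 100 degrees either way.
- dial_grip (a point): Point on the dial's axis in the middle of the upper grip bar, 14 mm below the bar's top and 30 mm above the panel when seated; moves with the dial. Axes as the dial's.
- dial_aim (a point): Point straight out from the red pointer, 50 mm from the axis and 8 mm above the panel when seated; turns with the dial, and lies over a lamp when the pointer aims at it.
- lamp_green: The green lamp, 14 mm across, 6 mm high, fixed on the panel 50 mm from the dial's axis; origin at its underside. It stands at one of the four channel strokes.
- lamp_amber1: An amber lamp of the same size at another channel stroke.
- lamp_amber2: An amber lamp of the same size at another channel stroke.
- lamp_amber3: An amber lamp of the same size at another channel stroke.
- multimeter: Yellow multimeter lying loose, 170 x 85 x 36 mm (its knob to 44 mm); origin at the centre of its underside, long side along its x. To be left alone.
- solder_spool: Upright yellow solder spool, 56 mm across, 45 mm high, loose; origin at the centre of its underside. To be left alone.
- sponge_pot: Brass tip-cleaner pot, 76 mm across, 51 mm high, loose; origin at the centre of its underside. To be left alone.
- circuit_board: Green circuit board, 100 x 80 x 18 mm with its parts, loose; origin at the centre of its underside. To be left alone.
- index_plate (a point): Centre of the index plate hidden in the box, 28 mm below the panel, on the axis. One slot per channel admits the flat key pin over about +-1.2 degrees; park is wider. The fixed plate is clocked off the strokes: every slot lies 3 to 13 degrees counter-clockwise from above (+) of its stroke, equally for all. Orientation given is the box's. More than 25 N of pin on plate, down or sideways, damages it.

How it is judged:
On the way, in this order (a step that is already met when the one before it is completed fails the run):
1. the dial is pulled out far enough to unlock (value of joint dial_pull above 0.0075 m), for 0.1 s.
2. while out, the pointer is turned to the green lamp (aim point within 15 mm of it) (value of joint dial_pull above 0.002 m and horizontal distance between dial_aim and lamp_green below 0.015 m), for 0.1 s.
At the end, for the whole second after the job is handed in: The dial is locked fully in (less than 1.8 mm out) and at rest, its pointer at the green lamp (aim point within 15 mm of the lamp's centre, seen from above) (value of joint dial_pull below 0.0018 m and horizontal distance between dial_aim and lamp_green below 0.015 m and linear speed of dial below 0.01 m/s); the robot touches nothing.
It fails at once if the key pin was forced against the index plate with more than 25 N, down or sideways (contact force between dial and selector above 25 N).
It fails at once if the multimeter was pushed more than 15 mm (distance of multimeter from where it was at the start of the episode above 0.015 m).
It fails at once if the solder spool was pushed more than 15 mm (distance of solder_spool from where it was at the start of the episode above 0.015 m).
It fails at once if the tip-cleaner pot was pushed more than 15 mm (distance of sponge_pot from where it was at the start of the episode above 0.015 m).
It fails at once if the circuit board was pushed more than 15 mm (distance of circuit_board from where it was at the start of the episode above 0.015 m).
It also fails if it takes over 58 s, if anything falls off the work surface, if the arm or the gripper's body presses on something with over 40 N, if the wrist force passes 120 N, or if a joint passes its speed limit or range.

## Working session

There is one attempt and no reset: what is moved stays moved. The work goes in short steps, Python scripts to look and compute and a tool call to move; the robot and the scene stay as the last step left them, time stands still between calls to the robot, and variables do not carry over. Pictures are saved under pics/ and viewed, at most 10 in all, crops included, and the job is handed in when it is done.

Besides the shell and the picture viewer there is one more tool, called after "Call:" by a JSON object that holds its "method" and its "body", one argument or row to a line. jog_arm: Moves the arm, as the interface text tells. Shifts and turns lie within -1 to 1; 1 stands for 30 mm of shift or 0.08 rad of turn. Its arguments: {"type":"object","properties":{"motion":{"type":"array","items":{"type":"array","items":{"type":"number"}}},"newtons":{"type":"number"}},"required":["motion"]}

```bash
mkdir -p pics; cat > h.py <<'E'
import numpy as np, cv2
from workcell import bot
def grab(n):
    f=bot.grab_frame(n); return f
def ray(f,u,v,z):
    h=f["pixels"].shape[0]; F=h/2/np.tan(np.radians(f["fovy"])/2)
    R=cv2.Rodrigues(np.array(f["rvec"],float))[0]; t=np.array(f["tvec"],float).ravel()
    c=-R.T@t; d=R.T@np.array([(u-f["cx"])/F,(v-f["cy"])/F,1]); return c+d*(z-c[2])/d[2]
E
python3 - <<'E'
from h import *
import pickle
for n in("top","side"):
    f=grab(n); cv2.imwrite(f"pics/{n}0.png",f["pixels"][:,:,::-1]); pickle.dump(f,open(n+"0.pkl","wb"))
    print(n,{k:v for k,v in f.items() if k!="pixels"})
print(bot.observe())
E
```

```text
top {'fovy': 46.46406511638176, 'cx': 320.2698325859298, 'cy': 234.45224783747963, 'rvec': array([ 2.14194858, -2.13398271,  0.1738701 ]), 'tvec': array([0.01958096, 0.61619662, 0.87629849])}
side {'fovy': 53.734835276778966, 'cx': 323.8778602956043, 'cy': 237.34702403073422, 'rvec': array([ 0.4475221 , -2.61092615,  1.41344621]), 'tvec': array([0.56855343, 0.15875865, 0.76133357])}
{'clock': 0.1, 'qpos': array([-1.26119367,  0.52198861, -0.03629152,  1.59990802,  0.02121918,
        1.02109351, -0.11278757]), 'qd': array([-3.90763166e-05, -1.23298132e-03, -6.38611013e-04, -2.77884221e-03,
        2.26295006e-04, -2.50887370e-04,  1.95355287e-04]), 'joint_efforts': array([ 4.16943411e-03, -9.28491783e+01,  1.98433086e+00, -3.70535338e+01,
        1.80970982e-02,  5.37156491e-03,  9.08642249e-06]), 'position': array([0.23166098, 0.58017904, 0.23077777]), 'tool_rot': array([-3.14058557e+00,  1.03423642e-04,  2.76176962e+00]), 'force': array([ 0.28194366, -1.09503955,  0.01274816]), 'moment': array([-0.00399488,  0.02091561, -0.02023292]), 'finger_force': 0.0, 'grip_width': 0.08535545357101733}
```

View pics/top0.png

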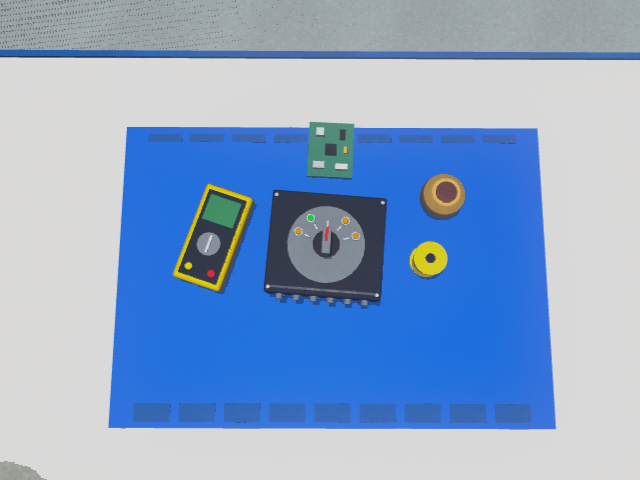

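View pics/side0.png

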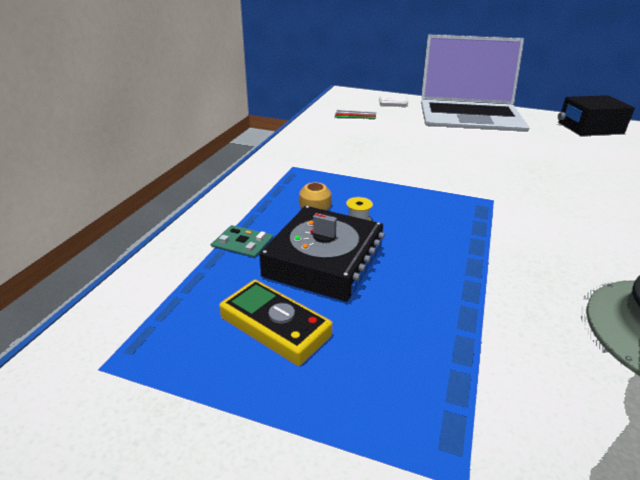

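The top view shows the green lamp at (311,218), one stroke counter-clockwise of park. The ambers are at (298,231), (346,220) and (356,236), and the dial is at about (326,243) with its pointer up. The side view agrees.

```bash
python3 - <<'E'
from h import *
import pickle
A=np.radians([70,35,-35,-70]); M=.05*np.c_[np.cos(A),np.sin(A)]
f=pickle.load(open("top0.pkl","rb")); hsv=cv2.cvtColor(f["pixels"],cv2.COLOR_RGB2HSV)
W=[]
for u,v in [(298,231),(311,218),(346,220),(356,236)]:
    s=hsv[v-8:v+9,u-8:u+9]; m=(s[...,1]>140)&(s[...,2]>110)
    if u>300: m&=True
    y,x=np.nonzero(m); c=(x.mean()+u-8,y.mean()+v-8); W.append(ray(f,*c,.065)[:2]); print(len(x),c,W[-1])
W=np.array(W)
a=M-M.mean(0); b=W-W.mean(0); th=np.arctan2((a[:,0]*b[:,1]-a[:,1]*b[:,0]).sum(),(a*b).sum())
R=np.array([[np.cos(th),-np.sin(th)],[np.sin(th),np.cos(th)]]); c=W.mean(0)-R@M.mean(0)
print("box yaw",np.degrees(th),"centre",c,"resid mm",(W-(M@R.T+c))*1e3)
# red pointer
h=hsv[215:260,310:345]; m=((h[...,0]<8)|(h[...,0]>172))&(h[...,1]>150)&(h[...,2]>90); y,x=np.nonzero(m)
P=np.array([ray(f,i+310,j+215,.104)[:2] for i,j in zip(x,y)]); print("ptr",len(x),P.mean(0),np.degrees(np.arctan2(*(P.mean(0)-c)[::-1])),P.min(0),P.max(0))
u=np.linalg.svd(P-P.mean(0))[2][0]; print("dir",np.degrees(np.arctan2(u[1],u[0])))
# grip bar grey top: centre via gray mask
r=hsv[222:262,312:342]; g=(r[...,1]<60)&(r[...,2]<130)&(r[...,2]>60)
cv2.imwrite("pics/crop.png",cv2.resize(f["pixels"][200:275,270:380,::-1],None,fx=6,fy=6,interpolation=cv2.INTER_CUBIC))
E
```

```text
22 (np.float64(297.8181818181818), np.float64(230.72727272727272)) [0.61965031 0.05851522]
24 (np.float64(310.0), np.float64(217.29166666666666)) [0.64203017 0.0388019 ]
22 (np.float64(345.09090909090907), np.float64(220.0909090909091)) [ 0.63759186 -0.01862073]
23 (np.float64(355.0869565217391), np.float64(235.2173913043478)) [ 0.61259421 -0.03481151]
box yaw -4.341544323557468 centre [0.59902063 0.01316879] resid mm [[ 0.02092382 -0.20880241]
 [-0.00157603  0.13714741]
 [-0.09780876 -0.09243269]
 [ 0.07846098  0.16408768]]
ptr 24 [0.60884493 0.0124148 ] -4.388716656143936 [0.59859093 0.01143175] [0.61754332 0.01454547]
dir 177.41369441557558
```

View pics/crop.png

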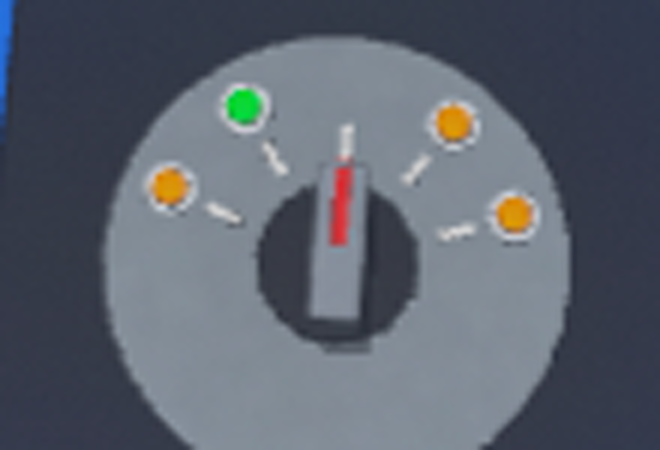

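Grasp with tool yaw at about -4° (a turn of -162°), which keeps the last joint well inside its range. First I translate over the dial, then rotate.

Call:
{"method": "jog_arm", "body": {
  "motion": [
    [-0.92,-0.65,0,0,1],
    [-0.92,-0.65,0,0,1],
    [-0.92,-0.65,0,0,1],
    [-0.92,-0.65,0,0,1],
    [-0.92,-0.65,0,0,1],
    [-0.92,-0.65,0,0,1],
    [-0.92,-0.65,0,0,1],
    [-0.92,-0.65,0,0,1],
    [-0.92,-0.65,0,0,1],
    [-0.92,-0.65,0,0,1]
  ]
}}

```text
clock: 1.1
position: [0.4162, 0.2957, 0.2312]
tool_rot: [-3.141, -0.0, 2.762]
force: [0.1, 0.1, 0.6]
grip_width: 0.0854
finger_force: 0.0
```

Call:
{"method": "jog_arm", "body": {
  "motion": [
    [-0.92,-0.65,0,0,1],
    [-0.92,-0.65,0,0,1],
    [-0.92,-0.65,0,0,1],
    [-0.92,-0.65,0,0,1],
    [-0.92,-0.65,0,0,1],
    [-0.92,-0.65,0,0,1],
    [-0.92,-0.65,0,0,1],
    [-0.92,-0.65,0,0,1],
    [-0.92,-0.65,0,0,1],
    [-0.92,-0.65,0,0,1],
    [0,0,0,1,0.5],
    [0,0,0,1,0.5]
  ]
}}

```text
clock: 2.3
position: [0.5999, 0.0123, 0.2308]
tool_rot: [-3.141, -0.001, 2.597]
force: [-0.5, -0.1, 0.4]
grip_width: 0.059
finger_force: 0.0
```

Call:
{"method": "jog_arm", "body": {
  "motion": [
    [0,0,0,1,0.5],
    [0,0,0,1,0.5],
    [0,0,0,1,0.5],
    [0,0,0,1,0.5],
    [0,0,0,1,0.5],
    [0,0,0,1,0.5],
    [0,0,0,1,0.5],
    [0,0,0,1,0.5],
    [0,0,0,1,0.5],
    [0,0,0,1,0.5],
    [0,0,0,1,0.5],
    [0,0,0,1,0.5]
  ]
}}

```text
clock: 3.5
position: [0.5996, 0.0136, 0.231]
tool_rot: [-3.141, 0.0, 1.639]
force: [0.6, 0.0, 0.3]
grip_width: 0.043
finger_force: 0.0
```

Call:
{"method": "jog_arm", "body": {
  "motion": [
    [0,0,0,1,0.5],
    [0,0,0,1,0.5],
    [0,0,0,1,0.5],
    [0,0,0,1,0.5],
    [0,0,0,1,0.5],
    [0,0,0,1,0.5],
    [0,0,0,1,0.5],
    [0,0,0,1,0.5],
    [0,0,0,1,0.5],
    [0,0,0,1,0.5],
    [0,0,0,1,0.5],
    [0,0,0,1,0.5]
  ]
}}

```text
clock: 4.7
position: [0.5996, 0.0136, 0.231]
tool_rot: [-3.141, 0.0, 0.679]
force: [-0.9, 0.3, -0.4]
grip_width: 0.043
finger_force: 0.0
```

Call:
{"method": "jog_arm", "body": {
  "motion": [
    [0,0,0.4,1,0.5],
    [0,0,0.4,1,0.5],
    [0,0,0.4,1,0.5],
    [0,0,0.4,1,0.5],
    [0,0,0.4,1,0.5],
    [0,0,0.4,1,0.5],
    [0,0,0.4,1,0.5],
    [0,0,0,1,0.5],
    [0,0,0,1,0.5],
    [0,0,0,0.4,0.5],
    [0,0,0,0,0.5]
  ]
}}

```text
clock: 5.8
position: [0.5997, 0.0137, 0.1471]
tool_rot: [3.141, 0.0, -0.07]
force: [0.7, -0.0, 0.8]
grip_width: 0.0429
finger_force: 0.0
```

Call:
{"method": "jog_arm", "body": {
  "motion": [
    [0,0,0.6,0,0.5],
    [0,0,0.6,0,0.5],
    [0,0,0.6,0,0.5],
    [0,0,0.4,0,0.5],
    [0,0,0.25,0,0.5],
    [0,0,0,0,0.5]
  ],
  "newtons": 20
}}

```text
clock: 6.4
position: [0.5995, 0.0135, 0.0733]
tool_rot: [3.141, 0.001, -0.07]
force: [-0.3, -0.3, 0.8]
grip_width: 0.0423
finger_force: 0.0
```

Call:
{"method": "jog_arm", "body": {
  "motion": [
    [0,0,0,0,0.3],
    [0,0,0,0,0.25],
    [0,0,0,0,0.2],
    [0,0,0,0,0.1],
    [0,0,0,0,0],
    [0,0,0,0,0],
    [0,0,0,0,0]
  ],
  "newtons": 20
}}

```text
clock: 7.1
position: [0.6, 0.0118, 0.0746]
tool_rot: [3.14, -0.001, -0.071]
force: [-1.4, -8.7, 5.6]
grip_width: 0.0136
finger_force: 22.4
```

```bash
python3 - <<'E'
from h import *
o=bot.observe(); print({k:np.round(o[k],4) for k in("clock","position","tool_rot","force","moment","grip_width","finger_force","qpos")})
f=grab("top"); a=cv2.resize(f["pixels"][190:290,260:393],(532,400),interpolation=cv2.INTER_CUBIC)
g=grab("side"); b=cv2.resize(g["pixels"][150:300,230:400],(453,400),interpolation=cv2.INTER_CUBIC)
cv2.imwrite("pics/grip.png",cv2.resize(np.hstack([a,b])[:,:,::-1],(800,325)))
E
```

```text
{'clock': np.float64(7.1), 'position': array([0.6   , 0.0118, 0.0746]), 'tool_rot': array([ 3.1398e+00, -1.2000e-03, -7.1400e-02]), 'force': array([-1.4328, -8.6794,  5.5573]), 'moment': array([-1.8624,  0.3268,  0.0088]), 'grip_width': np.float64(0.0136), 'finger_force': np.float64(22.3974), 'qpos': array([-0.5708,  0.8211,  0.7   ,  1.8091, -0.7255,  0.7867, -1.133 ])}
```

View pics/grip.png

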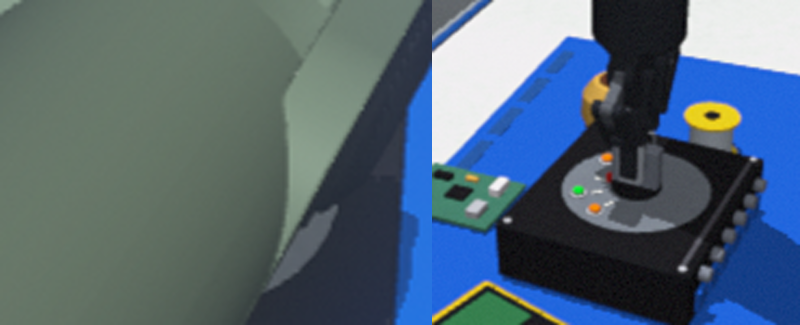

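The side view shows the fingers on either side of the bar, over the skirt. The lateral force means the true axis is about 1.7 mm further toward -y, so I re-centre, grip harder and pull.

Call:
{"method": "jog_arm", "body": {
  "motion": [
    [0,0.055,0,0,0],
    [0,0,0,0,0],
    [0,0,0,0,0]
  ],
  "newtons": 50
}}

```text
clock: 7.5
position: [0.6, 0.0117, 0.0746]
tool_rot: [-3.141, -0.001, -0.07]
force: [-1.9, -1.3, 8.3]
grip_width: 0.0133
finger_force: 49.9
```

Call:
{"method": "jog_arm", "body": {
  "motion": [
    [0,0,-0.1,0,0],
    [0,0,-0.1,0,0],
    [0,0,-0.1,0,0],
    [0,0,0,0,0]
  ]
}}

```text
clock: 7.9
position: [0.6, 0.0117, 0.0834]
tool_rot: [3.141, -0.001, -0.07]
force: [1.8, -4.0, 3.7]
grip_width: 0.0132
finger_force: 50.2
```

Call:
{"method": "jog_arm", "body": {
  "motion": [
    [0,0,-0.1,0,0],
    [0,0,0,0,0],
    [0,0,0,0,0]
  ]
}}

```text
clock: 8.2
position: [0.6, 0.0117, 0.0862]
tool_rot: [3.142, -0.001, -0.07]
force: [3.6, -4.6, 3.4]
grip_width: 0.0136
finger_force: 50.2
```

```bash
python3 - <<'E'
from h import *
o=bot.observe(); print({k:np.round(o[k],4) for k in("clock","position","tool_rot","force","moment","grip_width","finger_force")})
g=grab("side"); b=cv2.resize(g["pixels"][170:270,260:400],(784,560),interpolation=cv2.INTER_CUBIC)
cv2.imwrite("pics/pull.png",b[:,:,::-1])
E
```

```text
{'clock': np.float64(8.2), 'position': array([0.6   , 0.0117, 0.0862]), 'tool_rot': array([ 3.1415e+00, -8.0000e-04, -7.0300e-02]), 'force': array([ 3.6338, -4.576 ,  3.4132]), 'moment': array([-0.7881, -0.6211, -0.0023]), 'grip_width': np.float64(0.0136), 'finger_force': np.float64(50.1776)}
```

View pics/pull.png

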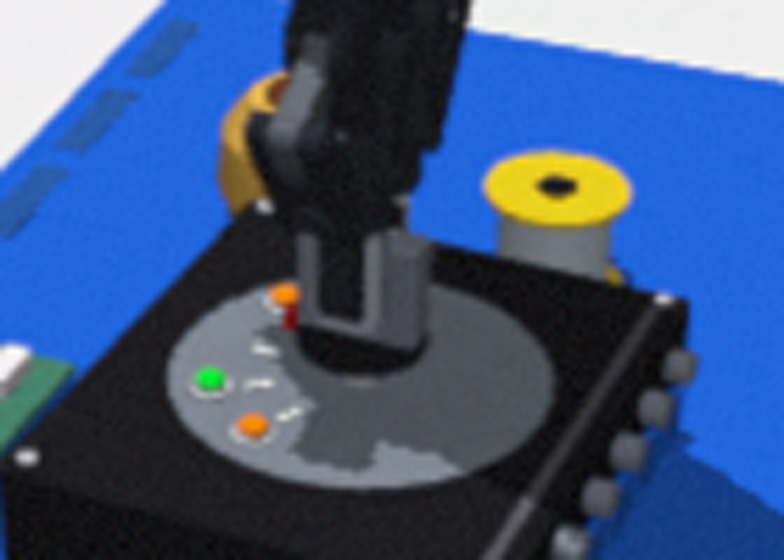

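```bash
python3 - <<'E'
from h import *
import pickle
f=pickle.load(open("side0.pkl","rb")); g=grab("side")
c=[cv2.resize(x["pixels"][195:250,295:350],(400,400),interpolation=cv2.INTER_NEAREST) for x in(f,g)]
F=240/np.tan(np.radians(f["fovy"])/2);K=np.array([[F,0,f["cx"]],[0,F,f["cy"]],[0,0,1]])
for z in(.06,.104,.116): print(z,cv2.projectPoints(np.array([[.6,.0117,z],[.578,.0133,z]]),f["rvec"],f["tvec"],K,None)[0].reshape(-1,2))
cv2.imwrite("pics/cmp.png",np.hstack(c)[:,:,::-1])
E
```

```text
0.06 [[322.92615936 236.82289182]
 [333.99363506 239.58125363]]
0.104 [[323.36685156 216.3461747 ]
 [334.75487184 219.01381143]]
0.116 [[323.49141813 210.55820214]
 [334.97010707 213.1984878 ]]
```

View pics/cmp.png

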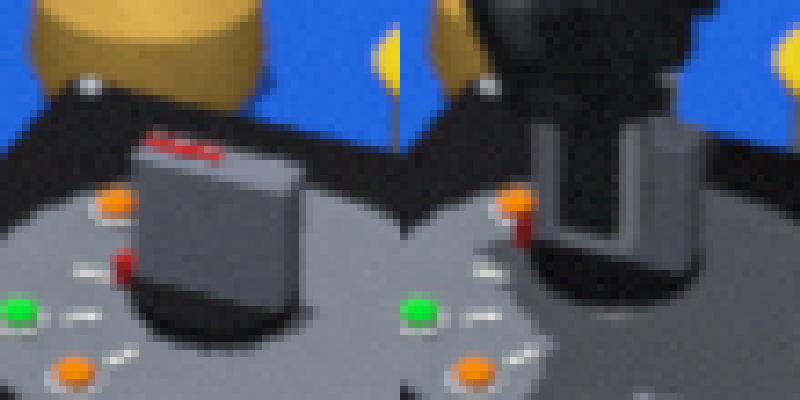

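The dial has risen by about 5.5 px, or 11 mm, so it is unlocked. Next I turn counter-clockwise to just past the green stroke.

Call:
{"method": "jog_arm", "body": {
  "motion": [
    [0,0,0,-0.5,0],
    [0,0,0,-1,0],
    [0,0,0,-1,0],
    [0,0,0,-1,0],
    [0,0,0,-1,0],
    [0,0,0,-1,0],
    [0,0,0,-1,0],
    [0,0,0,-1,0],
    [0,0,0,-0.5,0],
    [0,0,0,0,0],
    [0,0,0,0,0]
  ]
}}

```text
clock: 9.4
position: [0.5998, 0.0121, 0.0859]
tool_rot: [-3.141, -0.0, 0.568]
force: [3.9, -1.4, 3.7]
grip_width: 0.0138
finger_force: 50.1
```

Call:
{"method": "jog_arm", "body": {
  "motion": [
    [0,0,0.05,0,0],
    [0,0,0.05,0,0],
    [0,0,0,0,0],
    [0,0,0,0,0]
  ]
}}

```text
clock: 9.8
position: [0.5997, 0.0121, 0.0825]
tool_rot: [3.141, -0.0, 0.57]
force: [6.0, -2.1, -2.2]
grip_width: 0.0136
finger_force: 49.5
```

Call:
{"method": "jog_arm", "body": {
  "motion": [
    [0,0,0.033,0,0],
    [0,0,0,0,0]
  ]
}}

```text
clock: 10.0
position: [0.5998, 0.0121, 0.0816]
tool_rot: [3.142, -0.0, 0.57]
force: [4.8, -1.2, -0.8]
grip_width: 0.0132
finger_force: 49.8
```

Call:
{"method": "jog_arm", "body": {
  "motion": [
    [0,0,0.033,0,0],
    [0,0,0,0,0]
  ]
}}

```text
clock: 10.2
position: [0.5998, 0.012, 0.0808]
tool_rot: [3.142, -0.0, 0.57]
force: [3.6, -0.9, 2.1]
grip_width: 0.0134
finger_force: 50.3
```

Call:
{"method": "jog_arm", "body": {
  "motion": [
    [0,0,0.033,0,0],
    [0,0,0,0,0]
  ]
}}

```text
clock: 10.4
position: [0.5997, 0.012, 0.0799]
tool_rot: [-3.142, -0.0, 0.57]
force: [5.2, 0.2, 4.3]
grip_width: 0.0136
finger_force: 50.6
```

Call:
{"method": "jog_arm", "body": {
  "motion": [
    [0,0,0,-0.1,0],
    [0,0,0,-0.1,0],
    [0,0,0,0,0]
  ]
}}

```text
clock: 10.7
position: [0.5998, 0.0121, 0.0798]
tool_rot: [3.142, -0.0, 0.586]
force: [4.4, 0.3, 4.4]
grip_width: 0.0132
finger_force: 50.4
```

Call:
{"method": "jog_arm", "body": {
  "motion": [
    [0,0,0,-0.1,0],
    [0,0,0,-0.1,0],
    [0,0,0,0,0]
  ]
}}

```text
clock: 11.0
position: [0.5998, 0.012, 0.0798]
tool_rot: [3.142, -0.0, 0.603]
force: [4.9, 0.7, 3.1]
grip_width: 0.0133
finger_force: 50.3
```

Call:
{"method": "jog_arm", "body": {
  "motion": [
    [0,0,0,-0.1,0],
    [0,0,0,-0.1,0],
    [0,0,0,0,0]
  ]
}}

```text
clock: 11.3
position: [0.5997, 0.0121, 0.0798]
tool_rot: [-3.142, -0.0, 0.619]
force: [5.5, 0.5, 3.3]
grip_width: 0.0132
finger_force: 50.3
```

```bash
python3 -c "
from h import *
o=bot.observe();print(o['position'],o['tool_rot'],o['force'],o['moment'])"
```

```text
[0.59974176 0.01207052 0.07983248] [-3.14158573e+00 -1.49750657e-04  6.18540433e-01] [5.47605142 0.47228659 3.28176319] [ 0.25992869 -1.15022068  0.01471703]
```

Call:
{"method": "jog_arm", "body": {
  "motion": [
    [0,0,0.03,0,0],
    [0,0,0,0,0]
  ]
}}

```text
clock: 11.5
position: [0.5997, 0.012, 0.0788]
tool_rot: [3.142, -0.0, 0.618]
force: [5.5, 1.7, 1.8]
grip_width: 0.0136
finger_force: 50.2
```

Call:
{"method": "jog_arm", "body": {
  "motion": [
    [0,0,0,-0.1,0],
    [0,0,0,-0.1,0],
    [0,0,0,0,0]
  ]
}}

```text
clock: 11.8
position: [0.5997, 0.0121, 0.0788]
tool_rot: [-3.141, -0.0, 0.634]
force: [5.3, 1.7, 1.3]
grip_width: 0.0131
finger_force: 50.1
```

```bash
python3 -c "
from h import *
o=bot.observe();print(o['position'],o['tool_rot'],o['force'],o['moment'])"
```

```text
[0.59965729 0.01206806 0.07878892] [-3.14144906e+00 -7.48654956e-05  6.34004708e-01] [5.254167   1.74231354 1.26901435] [ 0.24196028 -1.2827729  -0.2014509 ]
```

Pushing down needs less force here, and a turning moment appears, so the pin has probably found the slot. I ease back slightly and push gently.

Call:
{"method": "jog_arm", "body": {
  "motion": [
    [0,0,0,0.15,0],
    [0,0,0.03,0,0],
    [0,0,0,0,0]
  ]
}}

```text
clock: 12.1
position: [0.5997, 0.0121, 0.0779]
tool_rot: [3.142, -0.0, 0.622]
force: [6.4, 0.8, 0.8]
grip_width: 0.0131
finger_force: 50.1
```

Call:
{"method": "jog_arm", "body": {
  "motion": [
    [0,0,0.03,0,0],
    [0,0,0,0,0]
  ]
}}

```text
clock: 12.3
position: [0.5997, 0.012, 0.077]
tool_rot: [3.142, -0.0, 0.622]
force: [5.3, 0.6, 0.2]
grip_width: 0.0131
finger_force: 50.1
```

```bash
python3 -c "
from h import *
o=bot.observe();print(o['position'],o['tool_rot'],o['force'],o['moment'])"
```

```text
[0.5997335  0.01203848 0.07697103] [ 3.14156259e+00 -1.09351716e-04  6.22062600e-01] [5.34548472 0.58408917 0.23386079] [ 0.26174152 -1.36740652 -0.03351911]
```

Call:
{"method": "jog_arm", "body": {
  "motion": [
    [0,0,0.03,0,0],
    [0,0,0.03,0,0],
    [0,0,0,0,0]
  ]
}}

```text
clock: 12.6
position: [0.5997, 0.012, 0.0751]
tool_rot: [3.142, -0.0, 0.622]
force: [6.2, 0.2, 1.1]
grip_width: 0.0133
finger_force: 50.0
```

Call:
{"method": "jog_arm", "body": {
  "motion": [
    [0,0,0.03,0,0],
    [0,0,0,0,0],
    [0,0,0,0,0]
  ]
}}

```text
clock: 12.9
position: [0.5998, 0.012, 0.0746]
tool_rot: [-3.142, -0.0, 0.622]
force: [3.1, 1.7, 8.4]
grip_width: 0.0133
finger_force: 50.9
```

Call:
{"method": "jog_arm", "body": {
  "motion": [
    [0,0,0.03,0,0],
    [0,0,0,0,0],
    [0,0,0,0,0]
  ]
}}

```text
clock: 13.2
position: [0.5998, 0.012, 0.0746]
tool_rot: [-3.141, -0.001, 0.622]
force: [-1.5, 2.0, 25.4]
grip_width: 0.0133
finger_force: 53.5
```

It stopped solidly at z = 0.0746, exactly the seated height. I relieve the press, release and retreat.

Call:
{"method": "jog_arm", "body": {
  "motion": [
    [0,0,-0.03,0,0],
    [0,0,0,0,0],
    [0,0,0,0,0.2],
    [0,0,0,0,0.4],
    [0,0,0,0,0.5],
    [0,0,0,0,0.5],
    [0,0,0,0,0.5],
    [0,0,0,0,0.5]
  ],
  "newtons": 20
}}

```text
clock: 14.0
position: [0.5996, 0.0119, 0.0744]
tool_rot: [-3.141, 0.0, 0.622]
force: [-1.4, 0.7, 0.2]
grip_width: 0.0424
finger_force: 0.0
```

Call:
{"method": "jog_arm", "body": {
  "motion": [
    [0,0,-0.4,0,0.5],
    [0,0,-1,0,0.5],
    [0,0,-1,0,0.5],
    [0,0,-1,0,0.5],
    [0,0,-1,0,0.5],
    [-1,0,-1,0,0.5],
    [-1,0,-1,0,0.5],
    [-1,0,0,0,0.5],
    [-1,0,0,0,0.5],
    [-1,0,0,0,0.5],
    [0,0,0,0,0.5],
    [0,0,0,0,0.5]
  ]
}}

```text
clock: 15.2
position: [0.4777, -0.0755, 0.2673]
tool_rot: [-3.142, -0.002, 0.621]
force: [1.1, 0.0, -0.9]
grip_width: 0.0427
finger_force: 0.0
```

```bash
python3 - <<'E'
from h import *
import pickle
o=bot.observe(); print(o["clock"],o["position"],o["force"],o["grip_width"])
f=pickle.load(open("side0.pkl","rb")); g=grab("side")
c=[cv2.resize(x["pixels"][195:250,295:350],(400,400),interpolation=cv2.INTER_NEAREST) for x in(f,g)]
cv2.imwrite("pics/end.png",np.hstack(c)[:,:,::-1])
E
```

```text
15.2 [ 0.47774383 -0.0755451   0.2673022 ] [ 1.05185985  0.02141495 -0.90249947] 0.04266225273296847
```

View pics/end.png

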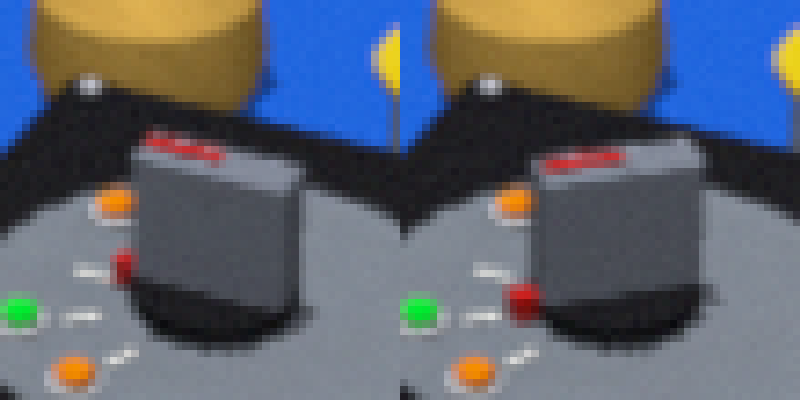

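The skirt's lower edge sits at the same row as at the start, so the dial is seated. The pointer is just past the green stroke, and the other objects in this crop have not moved.

```bash
python3 -c "
from workcell import bot
print(bot.job_done())"
```

```text
the job is handed in; nothing more can be done
None
```

The dial is pushed back in at the green lamp's channel (+35°), about 5° past its mark, and the job is handed in at about 15 s. The last push read 25.4 N at the wrist, close to the 25 N pin limit, and no verdict came back.

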